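Find the heavy side of a vibrator rotor on the balancing stand

TASK

Lift the closed rotor out of its wooden chock and set it on the balancing stand, so that its shaft lies in both V notches and the rotor is let go there. Then turn it to and fro there by hand, far enough that its heavy side is lifted and pulls back on you, to find by feel which side is heavy (the notches rub, so where it stops by itself is only a rough hint), and finish while still gripping the rotor, holding it still in the notches with its heavy side straight down. Do not drop the rotor, and leave the copper pot, the mug and the jar where they are.

Things in the scene. Friction and masses are not known exactly. Their poses are not given: they have to be found in the camera images.
- rotor_center (a point): Closed aluminium disc, 150 mm in diameter, 20 mm thick, on a level hollow shaft 40 mm in diameter, 130 mm long; about 0.8 kg in all. The point is its centre; x runs along the shaft. Six round steel pins, 12 mm thick, stand 22 mm out of the rim, every 60 degrees, one along the point's own +z. At the start it stands in the chock, that pin up. The flat rim can be pinched across its 20 mm from above.
- rotor: The same rotor; origin at its centre too. A steel insert of about 0.35 kg is fixed inside, out of sight, 52 mm from the axis in an unknown direction: the heavy side. On both faces a dark rib from hub to rim along its own +z shows how far it is turned; rib and pins say nothing of the heavy side. A finger pushing sideways on a pin near the top turns the seated rotor with a few newtons.
- stand_seat (a point): Balancing stand, fixed: steel base 190 by 150 mm, 12 mm thick, two uprights 12 mm thick. The point is where the rotor's centre sits when the shaft lies in both notches, 125 mm above the bench, half-way between the uprights; its x axis is the shaft's direction. Seated, the rotor has 30 mm of room along x either way before the disc meets an upright.
- notch (a point): Middle of one of the two notches, on the seated shaft's axis, 46 mm from stand_seat along +x (the other is 46 mm the other way): an upward open 90 degree V, about 78 mm wide, its flanks reaching 15 mm above this point. It rubs: the rotor turns by itself only while its heavy side is more than 25 to 50 degrees (the same to either hand, but unknown) from straight down or up; nearer it stays.
- chock: Wooden chock, fixed, base 100 by 170 mm; the rotor stands in a 25 mm wide slot along its y axis between two cheeks 72 mm high, its shaft along the chock's x. Origin at the centre of its underside; the rotor's centre is 120 mm above it.
- pot: Copper pot, 120 mm in diameter, 75 mm high, a bystander. Origin at the centre of its underside.
- mug: White mug, 76 mm in diameter, 85 mm high, a bystander. Origin at the centre of its underside.
- jar: Amber jar, 70 mm in diameter, 100 mm high, a bystander. Origin at the centre of its underside.

How it is judged:
By the outcome, as a careful person would: the job done as asked, in the order asked, and still so for the second after the job is handed in, while the arm keeps its last pose, push and grip.
It also fails if it takes over 72 s, if anything falls off the work surface, if the arm or the gripper's body presses on something with over 40 N, if the wrist force passes 120 N, or if a joint passes its speed limit or range.

ROBOT

A 6-joint arm with a two-finger parallel gripper is mounted at the origin on the work surface. World frame = base frame: x ahead of the robot, y to its left, z up, the work surface at z = 0. Lengths are in m, angles in rad, forces in N, time in s.
With the tool pointing down it reaches from about 0.35 to 0.775 m from the base axis. Payload 7.3 kg.
Tool frame: the origin (TCP) lies at the very end of the fingers, on their centre line; the grasp point (between the pads) lies 19 mm behind it; z points along the fingers, x is the direction in which the jaws open and shut, and the axes are right-handed (so a half turn about z gives the same grasp; the last joint's range is limited). The gripper opens to 92 mm and grips with 3 to 60 N. Pads are 19 mm wide; open, the fingers measure 130 mm over their backs; the gripper's body (75 mm by 190 mm) begins 47 mm behind the grasp point.
Start: joints at [-1.276, 0.342, 1.524, -0, 1.275, -0.146], TCP at [0.224, -0.475, 0.227] pointing down, gripper open.
Joint ranges: [-2.53, 2.53], [-0.77, 2.02], [0.04, 2.7], [-1, 4.14], [0.28, 2.66], [-3.11, 3.11]. Speed limits (rad/s): [2.57, 2.57, 3.14, 3.14, 3.14, 3.14].

INTERFACE

Orientations are given as [roll, pitch, yaw] about the fixed x, y, z axes, in that order (R = Rz(yaw) Ry(pitch) Rx(roll)).
In Python, from cell import robot, read_camera, nets gives the robot as it stands. The module is installed in compiled form; this text tells all that it offers.
- The arm moves only by the tool carry_out, never from a script. Its arguments are lists of equal length, an entry for each row: "translation": the shift along the tool's x, y, z in m, a list of three; "turn": the turn, a rotation vector about the tool's x, y, z in rad, a list of three; "gripper": the gripper's target within -1 to 1 (shut at 1, half-way at 0, fully open at -1). A call has 1 to 10 rows; each row shifts and turns the commanded pose from where the row before left it, along the tool's axes as they then stand; what a row does not reach is not made up. A row lasts 1/10 s, in which the tool goes at most 50 mm and 8.59 degrees, less where a joint would pass 70% of its speed; a pose out of reach is approached as far as the arm can. A call with a gripper value outside its range is refused whole. The fingers move at their own pace and stop on an object; "squeeze" is the grip in N (left out, the last holds). Time passes only in rows, so rows that do not move let the fingers close. It gives the time, the measured TCP pose, the force and the opening at its end, in the units of the state.
- robot.observe(): the state, without advancing time (a new reading comes with each control period).
- read_camera(name): name is "side" or "top" or "wrist"; returns a dict with "img" (480x640x3 uint8, red, green, blue), "fx", "fy", "cx", "cy" (pixels), "distortion" ([k1, k2, p1, p2, k3] as OpenCV has them; the pictures are not rectified), "world_from_camera" (4x4, takes a point from camera to world coordinates). Camera axes: x right, y down, z forward; pixel columns grow to the right and rows downward; lengths in m; the calibration is good to about 2 mm. A picture is of the moment at which its call begins. There is no depth.
- robot.hand_in(): hands the job in, once; it reports no verdict.
Trained networks look in a picture, given as the dict that the camera call returned (one of the last four; its "shot" number tells which), for a name from the list of things; names that differ only in an ending like _2 or _b are one class to them, and where a whole thing is asked for, a point or a joint stands for the part that bears it (a point fixed in the world has none). Each returns a list of dicts, best first, with "score" (0 to 1); they miss things now and then, are a little off and sometimes report something else, mostly with a low value. They report only what shows in the picture. A call takes as long as a camera call.
- nets.regions_of(picture, name): "region" (480x640 bool, what is visible of it) and "pixel" ([column, row] in pixels, amid what is visible of it).
- nets.tip_of(picture, name): "pixel" ([column, row] in pixels: a listed point, or the origin of a listed thing).
The state is a dict: "time": time; "qpos": joint angles; "qvel": joint speeds; "joint_efforts": joint torques, N m; "tool_pos": TCP position; "tool_rot": TCP orientation; "contact_force": force on the tool from outside, world axes, zero at the start; "torque": the same for the moment, N m; "opening": finger opening in m.
Only numpy, scipy, OpenCV 4.12 (cv2) and the standard library are available. Lean on these libraries where they do the work, as an engineer would, in place of code of your own. Each camera call takes 0.05 s, during which the arm holds its last target. There are 200 camera calls.

## Working session

There is one attempt and no reset: what is moved stays moved. The work goes in short steps, Python scripts to look and compute and a tool call to move; the robot and the scene stay as the last step left them, time stands still between calls to the robot, and variables do not carry over. Pictures are saved under pics/ and viewed, about 8 in all and at most 12, crops included, and the job is handed in when it is done.

Besides the shell and the picture viewer there is one more tool, called after "Emit:" as name(argument=value, ...), one argument or row to a line, values as JSON. carry_out: Moves the arm, as the interface text tells. Its arguments: {"type":"object","properties":{"translation":{"type":"array","items":{"type":"array","items":{"type":"number"}}},"turn":{"type":"array","items":{"type":"array","items":{"type":"number"}}},"gripper":{"type":"array","items":{"type":"number"}},"squeeze":{"type":"number"}},"required":["translation","turn","gripper"]}

```bash
mkdir -p pics; cat > h.py <<'E'
import numpy as np, cv2
from cell import robot, read_camera, nets
from scipy.spatial.transform import Rotation as R
def ray(c,px):
    K=np.array([[c['fx'],0,c['cx']],[0,c['fy'],c['cy']],[0,0,1.]])
    u=cv2.undistortPoints(np.array([[px]],float),K,np.array(c['distortion'],float))[0,0]
    T=np.array(c['world_from_camera']); d=T[:3,:3]@np.array([u[0],u[1],1]); return T[:3,3],d/np.linalg.norm(d)
def at_z(c,px,z):
    o,d=ray(c,px); return o+d*(z-o[2])/d[2]
def tri(rs):
    A=0;b=0
    for o,d in rs:
        P=np.eye(3)-np.outer(d,d);A=A+P;b=b+P@o
    return np.linalg.solve(A,b)
def proj(c,p):
    K=np.array([[c['fx'],0,c['cx']],[0,c['fy'],c['cy']],[0,0,1.]])
    T=np.linalg.inv(np.array(c['world_from_camera']))
    return cv2.projectPoints(np.array(p,float).reshape(-1,1,3),cv2.Rodrigues(T[:3,:3])[0],T[:3,3],K,np.array(c['distortion'],float))[0].reshape(-1,2)
def save(c,n): cv2.imwrite('pics/'+n+'.png',c['img'][:,:,::-1])
E
python3 - <<'E'
from h import *
np.set_printoptions(precision=4,suppress=True)
s=robot.observe(); print(s)
cs={n:read_camera(n) for n in('side','top')}
for n,c in cs.items():
    save(c,n+'0'); print(n,np.array(c['world_from_camera'])[:3,3])
Z=dict(rotor_center=.12,rotor=.12,stand_seat=.125,notch=.125,chock=0,pot=0,mug=0,jar=0)
for k,z in Z.items():
    rs=[]
    for n,c in cs.items():
        r=nets.tip_of(c,k)
        for q in r[:3]: print(k,n,np.round(q['pixel'],1),round(q['score'],2),at_z(c,q['pixel'],z))
        if r: rs.append(ray(c,r[0]['pixel']))
    if len(rs)==2: print('   tri',tri(rs))
E
```

```text
{'time': 0.0, 'qpos': array([-1.276 ,  0.3427,  1.525 ,  0.    ,  1.2754, -0.146 ]), 'qvel': array([ 0.0009,  0.001 , -0.0018, -0.0008,  0.0007,  0.0007]), 'joint_efforts': array([ -0.0011, -43.1248, -24.4213,   0.0717,   0.0562,  -0.0001]), 'tool_pos': array([ 0.2239, -0.4744,  0.226 ]), 'tool_rot': array([-3.1414,  0.0015, -1.13  ]), 'contact_force': array([-0.2799,  0.2836,  0.1713]), 'torque': array([-0.0467,  0.0162,  0.0648]), 'opening': 0.09160674294746297}
side [0.0468 0.5255 0.7581]
top [0.3901 0.0576 1.1257]
rotor_center side [268.5 254.5] 0.9 [0.5486 0.1744 0.12  ]
rotor_center top [265.8 219.1] 0.83 [0.5494 0.1719 0.12  ]
   tri [0.5503 0.1726 0.1173]
rotor side [267.  253.9] 0.59 [0.5514 0.1754 0.12  ]
rotor top [266.8 217.5] 0.57 [0.553  0.1698 0.12  ]
   tri [0.555  0.1714 0.114 ]
stand_seat side [385.5 148.6] 0.74 [ 0.6215 -0.2016  0.125 ]
stand_seat top [434.9 191.2] 0.82 [ 0.6144 -0.203   0.125 ]
   tri [ 0.6164 -0.2003  0.1278]
notch side [372.9 139.5] 0.89 [ 0.6631 -0.2067  0.125 ]
notch top [437. 172.] 0.73 [ 0.6581 -0.2086  0.125 ]
   tri [ 0.6598 -0.2067  0.1262]
chock side [273.6 296.3] 0.86 [0.5521 0.1688 0.    ]
chock top [270.8 229. ] 0.68 [0.5438 0.1727 0.    ]
   tri [0.5436 0.1728 0.0106]
pot side [388.8 283.3] 0.62 [ 0.4279 -0.0147  0.    ]
pot top [349.6 275.3] 0.66 [ 0.431  -0.0223  0.    ]
   tri [ 0.4321 -0.0224 -0.0099]
mug side [269. 222.] 0.97 [0.7177 0.0473 0.    ]
mug top [321.4 161.9] 0.91 [0.7152 0.0487 0.    ]
   tri [0.7146 0.049  0.0031]
jar side [265.2 430.2] 0.68 [0.3571 0.3443 0.    ]
jar top [198.4 300.4] 0.61 [0.3679 0.3443 0.    ]
   tri [ 0.3647  0.3442 -0.0106]
```

View pics/top0.png

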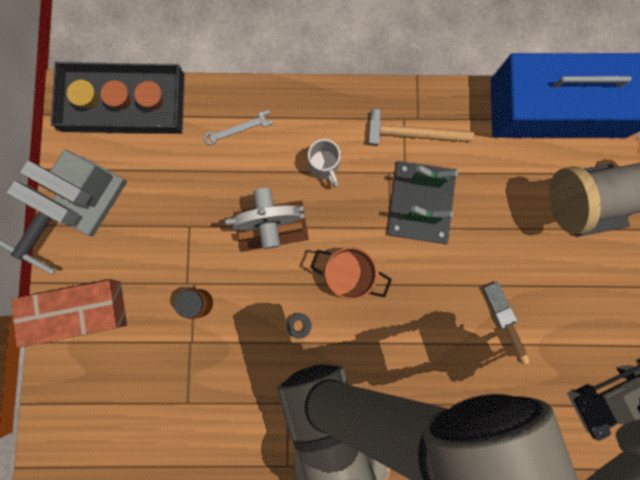

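View pics/side0.png

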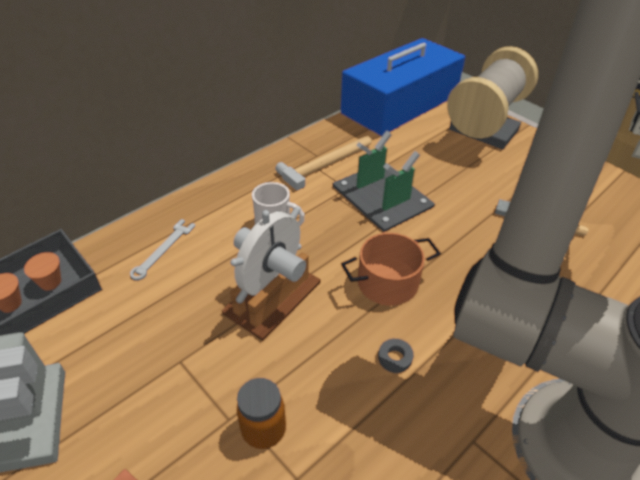

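Emit:
carry_out(
  translation=[
    [0,0,-0.05],
    [0,0,-0.05],
    [-0.03,-0.038,0],
    [-0.03,-0.038,0],
    [-0.03,-0.038,0],
    [-0.03,-0.038,0],
    [-0.03,-0.038,0],
    [-0.03,-0.038,0],
    [-0.03,-0.038,0],
    [-0.03,-0.038,0],
  ],
  turn=[
    [0,0,0],
    [0,0,0],
    [0,0,0],
    [0,0,0],
    [0,0,0],
    [0,0,0],
    [0,0,0],
    [0,0,0],
    [0,0,0],
    [0,0,0],
  ],
  gripper=[-1,-1,-1,-1,-1,-1,-1,-1,-1,-1],
)

```text
time: 1.9
tool_pos: [0.397, -0.1262, 0.327]
tool_rot: [-3.141, -0.001, -1.13]
contact_force: [1.2, -0.5, 0.4]
opening: 0.0922
```

Emit:
carry_out(
  translation=[
    [-0.03,-0.038,0],
    [-0.03,-0.038,0],
    [-0.03,-0.038,0],
    [-0.03,-0.038,0],
    [-0.03,-0.038,0],
    [-0.03,-0.038,0],
    [-0.025,-0.038,0],
  ],
  turn=[
    [0,0,0],
    [0,0,0],
    [0,0,0],
    [0,0,0],
    [0,0,0],
    [0,0,0],
    [0,0,0],
  ],
  gripper=[-1,-1,-1,-1,-1,-1,-1],
)

```text
time: 2.6
tool_pos: [0.55, 0.1733, 0.3268]
tool_rot: [-3.141, -0.0, -1.129]
contact_force: [0.4, -0.9, 1.2]
opening: 0.0917
```

Emit:
carry_out(
  translation=[
    [0,0,0],
    [0,0,0],
    [0,0,0],
    [0,0,0],
    [0,0,0],
    [0,0,0],
    [0,0,0],
    [0,0,0],
    [0,0,0],
    [0,0,0],
  ],
  turn=[
    [0,0,-0.14],
    [0,0,-0.14],
    [0,0,-0.14],
    [0,0,-0.14],
    [0,0,-0.14],
    [0,0,-0.14],
    [0,0,-0.14],
    [0,0,-0.14],
    [0,0,-0.14],
    [0,0,0],
  ],
  gripper=[-1,-1,-1,-1,-1,-1,-1,-1,-1,-1],
)

```text
time: 3.6
tool_pos: [0.5496, 0.1709, 0.3266]
tool_rot: [3.142, 0.0, 0.131]
contact_force: [-1.2, 0.1, -0.7]
opening: 0.0915
```

```bash
python3 - <<'E'
from h import *
np.set_printoptions(precision=4,suppress=True)
s=robot.observe(); print(s['time'],s['tool_pos'],s['tool_rot'],s['contact_force'],s['torque'])
cs={n:read_camera(n) for n in('side','top','wrist')}
save(cs['wrist'],'w1')
for k,z in dict(rotor_center=.12,stand_seat=.125,notch=.125).items():
    rs=[]
    for n,c in cs.items():
        r=nets.tip_of(c,k)
        for q in r[:2]: print(k,n,np.round(q['pixel'],1),round(q['score'],2),at_z(c,q['pixel'],z))
        if r: rs.append(ray(c,r[0]['pixel']))
    if len(rs)>1: print('   tri',tri(rs))
# shaft direction guess check: project rotor model axis in wrist
E
```

```text
3.6 [0.5496 0.1709 0.3266] [3.1415 0.0002 0.1313] [-1.1841  0.1147 -0.6619] [ 0.0246 -0.0801  0.0046]
rotor_center side [268.7 256.7] 0.61 [0.5443 0.1773 0.12  ]
rotor_center wrist [319.6 214.5] 0.7 [0.5516 0.1707 0.12  ]
   tri [0.5525 0.1699 0.1089]
stand_seat side [384.6 151.1] 0.64 [ 0.6166 -0.1933  0.125 ]
stand_seat top [439.4 195.1] 0.58 [ 0.6057 -0.2128  0.125 ]
   tri [ 0.6155 -0.2085  0.1172]
notch side [373.4 142.9] 0.6 [ 0.6534 -0.1979  0.125 ]
notch top [438.1 171.8] 0.97 [ 0.6586 -0.211   0.125 ]
   tri [ 0.6635 -0.2131  0.1127]
```

View pics/w1.png

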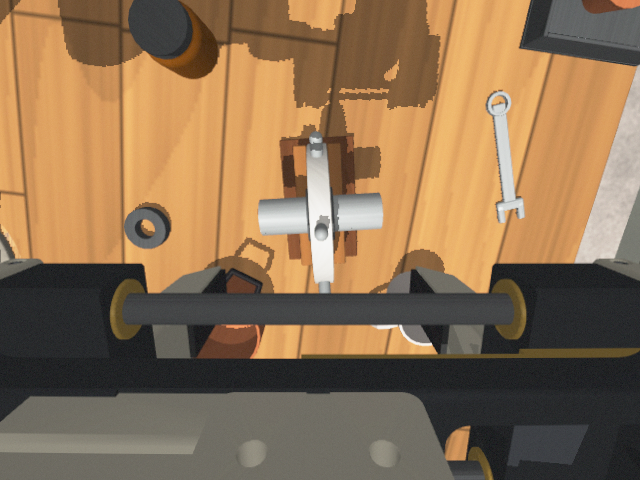

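```bash
python3 - <<'E'
from h import *
np.set_printoptions(precision=4,suppress=True)
c=read_camera('wrist')
a=at_z(c,[259,217],.12);b=at_z(c,[382.5,212],.12);print(a,b,np.linalg.norm(b-a),(a+b)/2,np.arctan2(b[1]-a[1],b[0]-a[0]))
from math import *
def draw(c,p,yaw,fn):
    im=c['img'][:,:,::-1].copy(); ux=np.array([cos(yaw),sin(yaw),0]);uy=np.array([-sin(yaw),cos(yaw),0]);uz=np.array([0,0,1])
    t=np.linspace(0,2*pi,73); P=[]
    for sx in(-.065,.065): P.append([p+sx*ux+.02*(cos(q)*uy+sin(q)*uz) for q in t])
    for sx in(-.01,.01): P.append([p+sx*ux+.075*(cos(q)*uy+sin(q)*uz) for q in t])
    P.append([p+.097*uz,p+.075*uz])
    for l in P: cv2.polylines(im,[np.int32(np.round(proj(c,l)*8))],False,(0,0,255),1,cv2.LINE_AA,3)
    return im
m=(a+b)/2
im=draw(c,np.array([m[0],m[1],.12]),np.arctan2(b[1]-a[1],b[0]-a[0]),'')
t=read_camera('top')
im2=draw(t,np.array([m[0],m[1],.12]),np.arctan2(b[1]-a[1],b[0]-a[0]),'')
cv2.imwrite('pics/o1.png',np.hstack([cv2.resize(im[110:310,220:420],None,fx=2,fy=2),cv2.resize(t['img'][150:230,370:470,::-1],None,fx=4,fy=4,interpolation=cv2.INTER_CUBIC)[:400]if 0 else cv2.resize(t['img'][150:250,370:470,::-1],None,fx=4,fy=4,interpolation=cv2.INTER_CUBIC)]))
E
```

```text
[0.4859 0.1593 0.12  ] [0.6197 0.1823 0.12  ] 0.1357438638642903 [0.5528 0.1708 0.12  ] 0.17062583336584175
```

View pics/o1.png

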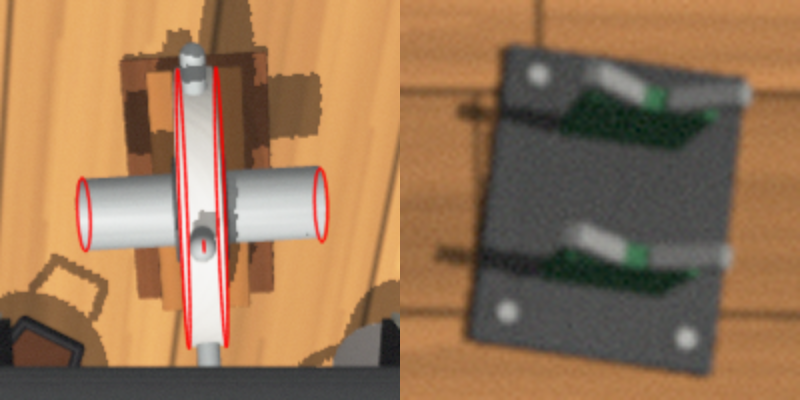

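Emit:
carry_out(
  translation=[
    [0.003,0,0],
    [0,0,0.04],
    [0,0,0.04],
    [0,0,0.03],
    [0,0,0.03],
    [0,0,0.02],
    [0,0,0],
    [0,0,0],
  ],
  turn=[
    [0,0,-0.034],
    [0,0,0],
    [0,0,0],
    [0,0,0],
    [0,0,0],
    [0,0,0],
    [0,0,0],
    [0,0,0],
  ],
  gripper=[-1,-1,-1,-1,-1,-1,-1,-1],
)

```text
time: 5.1
tool_pos: [0.553, 0.1713, 0.1672]
tool_rot: [3.142, -0.0, 0.164]
contact_force: [-0.0, 0.1, 0.4]
opening: 0.0922
```

```bash
python3 - <<'E'
from h import *
np.set_printoptions(precision=4,suppress=True)
s=robot.observe(); print(s['time'],s['tool_pos'],s['tool_rot'],s['contact_force'],s['torque'])
t=read_camera('top')
P=np.array([at_z(t,p,.012) for p in [(396.25,162),(457,170),(447,243),(387.5,235)]]);print(P)
print(P.mean(0)); e=P[0]-P[3]+P[1]-P[2];print(np.arctan2(e[1],e[0]),np.linalg.norm(e)/2,np.linalg.norm(P[0]-P[1]))
for _ in range(2):
  for n in('side','top'):
    c=read_camera(n)
    for k in('stand_seat','notch'):
        for q in nets.tip_of(c,k)[:2]: print(k,n,np.round(q['pixel'],1),round(q['score'],2),at_z(c,q['pixel'],.125))
E
```

```text
5.1 [0.553  0.1713 0.1672] [ 3.1415 -0.0004  0.1639] [-0.0301  0.0935  0.3924] [ 0.0214 -0.1329  0.0484]
[[ 0.7131 -0.1377  0.012 ]
 [ 0.6938 -0.2884  0.012 ]
 [ 0.5111 -0.2593  0.012 ]
 [ 0.5296 -0.1142  0.012 ]]
[ 0.6119 -0.1999  0.012 ]
-0.14251847457624167 0.18496431954537798 0.15192246949438853
stand_seat side [388.8 150.9] 0.84 [ 0.6112 -0.2005  0.125 ]
notch side [374.8 138.9] 0.93 [ 0.6619 -0.2115  0.125 ]
stand_seat top [437.5 192.8] 0.96 [ 0.6108 -0.2087  0.125 ]
notch top [435.4 169.7] 0.96 [ 0.6633 -0.2051  0.125 ]
stand_seat side [385.4 153. ] 0.61 [ 0.6108 -0.1894  0.125 ]
notch side [376.6 142. ] 0.73 [ 0.6511 -0.2056  0.125 ]
stand_seat top [436.  191.4] 0.63 [ 0.614  -0.2055  0.125 ]
notch top [434.7 171. ] 0.61 [ 0.6604 -0.2035  0.125 ]
```

Emit:
carry_out(
  translation=[
    [0,0,0],
    [0,0,0],
    [0,0,0],
    [0,0,0],
    [0,0,0],
    [0,0,0],
    [0,0,0],
    [0,0,0],
  ],
  turn=[
    [0,0,0],
    [0,0,0],
    [0,0,0],
    [0,0,0],
    [0,0,0],
    [0,0,0],
    [0,0,0],
    [0,0,0],
  ],
  gripper=[0.3,1,1,1,1,1,1,1],
  squeeze=50,
)

```text
time: 6.55
tool_pos: [0.5527, 0.1712, 0.1667]
tool_rot: [3.142, 0.0, 0.164]
contact_force: [0.1, 0.3, -0.6]
opening: 0.0325
```

Emit:
carry_out(
  translation=[
    [0,0,-0.01],
    [0,0,-0.02],
    [0,0,-0.03],
    [0,0,-0.03],
    [0,0,-0.03],
    [0,0,-0.03],
    [0,0,0],
    [0,0,0],
    [0,0,0],
  ],
  turn=[
    [0,0,0],
    [0,0,0],
    [0,0,0],
    [0,0,0],
    [0,0,0],
    [0,0,0],
    [0,0,0],
    [0,0,0],
    [0,0,0],
  ],
  gripper=[1,1,1,1,1,1,1,1,1],
)

```text
time: 7.45
tool_pos: [0.5516, 0.171, 0.3139]
tool_rot: [3.141, 0.005, 0.164]
contact_force: [-0.3, -0.1, -8.7]
opening: 0.019
```

```bash
cat >> h.py <<'E'
def avg(n=6,cams=False):
    F=[];T=[]
    for i in range(n):
        c=read_camera('wrist'); s=robot.observe(); F.append(s['contact_force']);T.append(s['torque'])
    F=np.array(F);T=np.array(T)
    print('t',s['time'],'pos',s['tool_pos'],'rot',s['tool_rot'],'q',s['qpos'],'open',round(s['opening'],4))
    print('F',F.mean(0),F.std(0),'T',T.mean(0),T.std(0)); return c,s,F.mean(0),T.mean(0)
E
python3 - <<'E'
from h import *
np.set_printoptions(precision=4,suppress=True)
c,s,F,T=avg(8)
save(c,'w2'); t=read_camera('side')
cv2.imwrite('pics/w2.png',np.hstack([cv2.resize(c['img'],(400,300)),cv2.resize(t['img'][130:330,170:400],(345,300))])[:,:,::-1])
E
```

```text
t 7.85 pos [0.5526 0.1712 0.3164] rot [3.1415 0.0005 0.164 ] q [ 0.168   0.3959  1.1985 -0.0001  1.5476  0.0041] open 0.0193
F [ 0.0895 -0.0534 -7.7713] [0.4636 0.5345 0.3433] T [ 0.1761 -0.0859  0.0049] [0.0254 0.0188 0.0223]
```

View pics/w2.png

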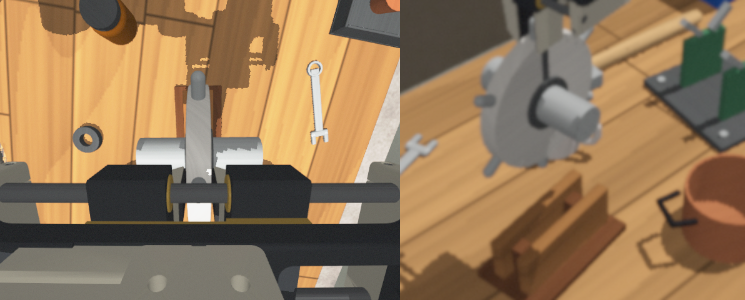

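```bash
python3 - <<'E'
from h import *
np.set_printoptions(precision=4,suppress=True)
rs=[]
for n in('side','top','wrist','side'):
    c=read_camera(n)
    if n=='side': S=c
    for k in('rotor_center','rotor'):
        for q in nets.tip_of(c,k)[:1]: 
            print(k,n,np.round(q['pixel'],1),round(q['score'],2)); rs.append(ray(c,q['pixel']))
print(tri(rs))
from math import *
im=S['img'][:,:,::-1].copy(); yaw=.164
ux=np.array([cos(yaw),sin(yaw),0]);uy=np.array([-sin(yaw),cos(yaw),0]);uz=np.array([0,0,1]);t=np.linspace(0,2*pi,73)
p=np.array([.5526,.1712,.3164-.046]);col=(0,0,255)
for z,col in((.3164-.046,(0,0,255)),(.3164-.071,(255,0,0))):
  p[2]=z
  P=[[p+.065*ux+.02*(cos(q)*uy+sin(q)*uz) for q in t],[p+.01*ux+.075*(cos(q)*uy+sin(q)*uz) for q in t]]
  for l in P: cv2.polylines(im,[np.int32(np.round(proj(S,l)*8))],False,col,1,cv2.LINE_AA,3)
cv2.imwrite('pics/s3.png',cv2.resize(im[120:270,180:380],None,fx=4,fy=4,interpolation=cv2.INTER_CUBIC))
E
```

```text
rotor_center side [260.6 194.6] 0.58
rotor side [260.1 191.1] 0.83
rotor wrist [319.3 251. ] 0.77
rotor_center side [261.6 197.1] 0.83
rotor side [260.8 191.9] 0.77
[0.5549 0.1736 0.2499]
```

View pics/s3.png

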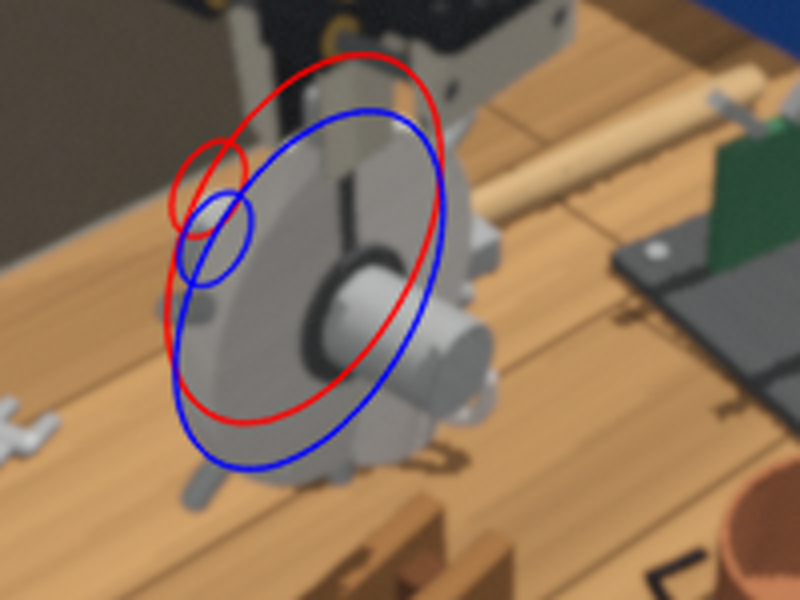

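Emit:
carry_out(
  translation=[
    [0,0,0.03],
    [0,0,0.03],
    [0,0,0.03],
    [0,0,0.015],
    [0,0,0.008],
    [0,0,0.004],
    [0,0,0],
  ],
  turn=[
    [0,0,0],
    [0,0,0],
    [0,0,0],
    [0,0,0],
    [0,0,0],
    [0,0,0],
    [0,0,0],
  ],
  gripper=[1,1,1,1,1,1,1],
)

```text
time: 9.2
tool_pos: [0.553, 0.1713, 0.2001]
tool_rot: [3.141, -0.001, 0.164]
contact_force: [-0.3, 0.6, -8.1]
opening: 0.019
```

Emit:
carry_out(
  translation=[
    [0,0,0.003],
    [0,0,0.003],
    [0,0,0],
  ],
  turn=[
    [0,0,0],
    [0,0,0],
    [0,0,0],
  ],
  gripper=[1,1,1],
)

```text
time: 9.5
tool_pos: [0.5526, 0.1712, 0.1937]
tool_rot: [3.142, -0.0, 0.164]
contact_force: [-0.3, 0.2, -8.3]
opening: 0.0193
```

Emit:
carry_out(
  translation=[
    [0,0,0.002],
    [0,0,0.002],
    [0,0,0],
  ],
  turn=[
    [0,0,0],
    [0,0,0],
    [0,0,0],
  ],
  gripper=[1,1,1],
)

```text
time: 9.8
tool_pos: [0.5526, 0.1712, 0.1894]
tool_rot: [3.141, 0.0, 0.164]
contact_force: [-0.6, 0.1, -8.1]
opening: 0.0191
```

Emit:
carry_out(
  translation=[
    [0,0,0.002],
    [0,0,0.002],
    [0,0,0],
  ],
  turn=[
    [0,0,0],
    [0,0,0],
    [0,0,0],
  ],
  gripper=[1,1,1],
)

```text
time: 10.1
tool_pos: [0.5534, 0.1709, 0.1869]
tool_rot: [3.141, -0.002, 0.164]
contact_force: [-0.9, -2.9, 0.0]
opening: 0.019
```

Emit:
carry_out(
  translation=[
    [0,0,0],
    [0,0,0],
    [0,0,0],
    [0,0,0.01],
    [0,0,0.011],
    [0,0,0],
    [0,0,0],
    [0,0,0],
    [0,0,0],
    [0,0,0],
  ],
  turn=[
    [0,0,0],
    [0,0,0],
    [0,0,0],
    [0,0,0],
    [0,0,0],
    [0,0,0],
    [0,0,0],
    [0,0,0],
    [0,0,0],
    [0,0,0],
  ],
  gripper=[0.3,0.3,0.3,0.3,0.3,1,1,1,1,1],
  squeeze=55,
)

```text
time: 11.1
tool_pos: [0.5523, 0.1713, 0.1642]
tool_rot: [-3.142, 0.001, 0.164]
contact_force: [0.1, 0.2, -5.6]
opening: 0.0198
```

```bash
python3 - <<'E'
from h import *
np.set_printoptions(precision=4,suppress=True)
avg(4)
E
```

```text
t 11.3 pos [0.5523 0.1712 0.1643] rot [3.1416 0.001  0.164 ] q [ 0.1681  0.493   1.4651 -0.      1.1845  0.0041] open 0.0199
F [-0.1135  0.2784 -7.444 ] [0.2414 0.171  0.5677] T [ 0.2157 -0.063   0.0086] [0.0231 0.0403 0.0175]
```

Emit:
carry_out(
  translation=[
    [0,0,-0.005],
    [0,0,-0.02],
    [0,0,-0.03],
    [0,0,-0.03],
    [0,0,-0.03],
    [0,0,-0.03],
    [0,0,-0.01],
    [0,0,0],
    [0,0,0],
  ],
  turn=[
    [0,0,0],
    [0,0,0],
    [0,0,0],
    [0,0,0],
    [0,0,0],
    [0,0,0],
    [0,0,0],
    [0,0,0],
    [0,0,0],
  ],
  gripper=[1,1,1,1,1,1,1,1,1],
)

```text
time: 12.2
tool_pos: [0.552, 0.1711, 0.3179]
tool_rot: [3.141, 0.003, 0.164]
contact_force: [-0.2, 0.2, -9.6]
opening: 0.02
```

```bash
cat > ov.py <<'E'
from h import *
from math import *
def ov(S,p,yaw,phi,box,fx,fn):
    im=S['img'][:,:,::-1].copy()
    ux=np.array([cos(yaw),sin(yaw),0]);uy=np.array([-sin(yaw),cos(yaw),0]);uz=np.array([0,0,1]);t=np.linspace(0,2*pi,73)
    d=cos(phi)*uz-sin(phi)*uy   # own +z after turn phi about +x
    p=np.array(p)
    P=[[p-.065*ux+.02*(cos(q)*uy+sin(q)*uz) for q in t],[p-.01*ux+.075*(cos(q)*uy+sin(q)*uz) for q in t],[p-.01*ux+.025*d,p-.01*ux+.075*d]]
    for l in P: cv2.polylines(im,[np.int32(np.round(proj(S,l)*8))],False,(0,0,255),1,cv2.LINE_AA,3)
    a,b,c,d=box
    cv2.imwrite('pics/'+fn+'.png',cv2.resize(im[a:b,c:d],None,fx=fx,fy=fx,interpolation=cv2.INTER_CUBIC))
E
python3 - <<'E'
from ov import *
np.set_printoptions(precision=4,suppress=True)
_,s,F,T=avg(4)
rs=[]
for n in('side','side','top','wrist','side'):
    c=read_camera(n)
    if n=='side': S=c
    for k in('rotor_center','rotor'):
        for q in nets.tip_of(c,k)[:1]: 
            print(k,n,np.round(q['pixel'],1),round(q['score'],2)); rs.append(ray(c,q['pixel']))
print(tri(rs))
tp=s['tool_pos']
ov(S,[tp[0],tp[1],tp[2]-.046],.164,0,(120,270,180,380),4,'s4')
E
```

```text
t 12.4 pos [0.5522 0.1712 0.3181] rot [3.1415 0.003  0.164 ] q [ 0.1681  0.3962  1.1937 -0.0001  1.5547  0.0041] open 0.0193
F [-0.3311 -0.0536 -8.3675] [0.467  0.5438 0.5992] T [ 0.1367 -0.0653  0.0009] [0.0238 0.021  0.0065]
rotor_center side [261.6 183.3] 0.89
rotor side [260.1 181.5] 0.77
rotor_center side [260.  181.3] 0.65
rotor side [261.6 180.9] 0.79
rotor wrist [320.6 262.1] 0.88
rotor_center side [261.4 182. ] 0.94
rotor side [260.6 180.3] 0.97
[0.5557 0.1712 0.2715]
```

View pics/s4.png

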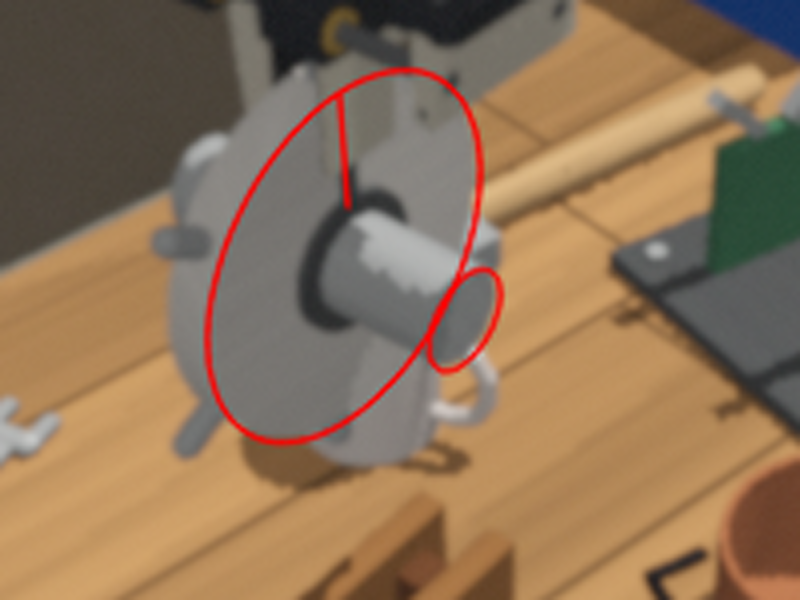

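Emit:
carry_out(
  translation=[
    [0,0.015,0],
    [0,0.03,0],
    [0,0.04,0],
    [0,0.04,0],
    [0,0.04,0],
    [0,0.04,0],
    [0,0.04,0],
    [0,0.04,0],
    [0,0.04,0],
    [0,0.03,0],
  ],
  turn=[
    [0,0,0],
    [0,0,0],
    [0,0,0],
    [0,0,0],
    [0,0,0],
    [0,0,0],
    [0,0,0],
    [0,0,0],
    [0,0,0],
    [0,0,0],
  ],
  gripper=[1,1,1,1,1,1,1,1,1,1],
)

```text
time: 14.15
tool_pos: [0.6102, -0.1827, 0.3194]
tool_rot: [3.141, 0.001, 0.162]
contact_force: [0.3, 0.7, -7.7]
opening: 0.0196
```

Emit:
carry_out(
  translation=[
    [0,0.015,0],
    [0,0.007,0],
    [0,0,0],
    [0,0,0],
    [0,0,0],
    [0,0,0],
    [0,0,0],
  ],
  turn=[
    [0,0,0.05],
    [0,0,0.1],
    [0,0,0.1],
    [0,0,0.054],
    [0,0,0],
    [0,0,0],
    [0,0,0],
  ],
  gripper=[1,1,1,1,1,1,1],
)

```text
time: 14.85
tool_pos: [0.6137, -0.201, 0.3197]
tool_rot: [3.141, 0.0, -0.139]
contact_force: [0.2, -0.5, -8.2]
opening: 0.0199
```

```bash
python3 - <<'E'
from ov import *
np.set_printoptions(precision=4,suppress=True)
c,s,F,T=avg(4)
for n in('wrist','side','top','side','top'):
    d=read_camera(n)
    for k in('stand_seat','notch'):
        for q in nets.tip_of(d,k)[:2]: print(k,n,np.round(q['pixel'],1),round(q['score'],2),at_z(d,q['pixel'],.125))
S=read_camera('side')
x=.613;y=-.201;yw=-.14
def mk(c,box,f):
    im=c['img'][:,:,::-1].copy()
    ux=np.array([cos(yw),sin(yw),0]);uy=np.array([-sin(yw),cos(yw),0])
    for sx in(-1,1):
      p=np.array([x,y,.125])
      V=[p+sx*.04*ux+np.array([0,0,.015])+.039*uy,p+sx*.04*ux+np.array([0,0,-.024]),p+sx*.04*ux+np.array([0,0,.015])-.039*uy]
      V2=[v+sx*.012*ux for v in V]
      for l in (V,V2): cv2.polylines(im,[np.int32(np.round(proj(c,l)*8))],False,(0,0,255),1,cv2.LINE_AA,3)
    b=[np.array([x,y,.012])+i*.095*ux+j*.075*uy for i,j in((1,1),(1,-1),(-1,-1),(-1,1))]
    cv2.polylines(im,[np.int32(np.round(proj(c,b)*8))],True,(0,255,255),1,cv2.LINE_AA,3)
    a,b,cc,d=box
    return cv2.resize(im[a:b,cc:d],(400,400),interpolation=cv2.INTER_CUBIC)
cv2.imwrite('pics/st.png',np.hstack([mk(S,(110,240,320,450),0),mk(c,(0,480,80,560),0)]))
E
```

```text
t 15.05 pos [ 0.6138 -0.2007  0.3198] rot [ 3.1415 -0.0001 -0.1394] q [-0.4345  0.5379  0.9628 -0.0001  1.6408 -0.2951] open 0.0197
F [ 0.1133  0.3834 -7.624 ] [0.3689 0.2288 0.1564] T [ 0.1166 -0.1215 -0.0022] [0.0298 0.0272 0.0283]
notch wrist [363.2 213.9] 0.67 [ 0.6617 -0.2051  0.125 ]
stand_seat side [386. 155.] 0.94 [ 0.6051 -0.1849  0.125 ]
stand_seat side [271.9 298.2] 0.75 [0.4676 0.232  0.125 ]
notch side [371.3 140.8] 0.84 [ 0.6619 -0.2003  0.125 ]
stand_seat top [435.7 192.7] 0.68 [ 0.611  -0.2047  0.125 ]
stand_seat side [386.3 150.4] 0.77 [ 0.6159 -0.1979  0.125 ]
notch side [377.9 139.6] 0.65 [ 0.6556 -0.2146  0.125 ]
```

View pics/st.png

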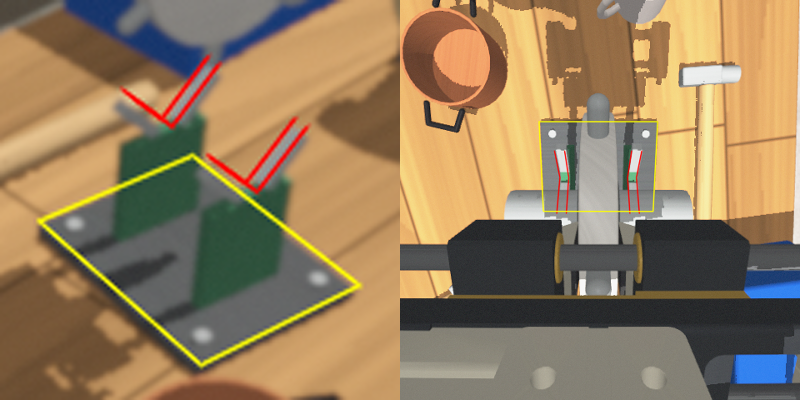

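Emit:
carry_out(
  translation=[
    [0.001,0,0.03],
    [0,0,0.03],
    [0,0,0.03],
    [0,0,0.025],
    [0,0,0.015],
    [0,0,0.005],
    [0,0,0],
    [0,0,0],
  ],
  turn=[
    [0,0,0],
    [0,0,0],
    [0,0,0],
    [0,0,0],
    [0,0,0],
    [0,0,0],
    [0,0,0],
    [0,0,0],
  ],
  gripper=[1,1,1,1,1,1,1,1],
)

```text
time: 16.65
tool_pos: [0.6155, -0.2012, 0.186]
tool_rot: [3.141, -0.002, -0.14]
contact_force: [0.4, -0.5, -8.5]
opening: 0.0196
```

Emit:
carry_out(
  translation=[
    [0,0,0.003],
    [0,0,0.003],
    [0,0,0],
  ],
  turn=[
    [0,0,0],
    [0,0,0],
    [0,0,0],
  ],
  gripper=[1,1,1],
)

```text
time: 16.95
tool_pos: [0.6146, -0.2008, 0.1785]
tool_rot: [-3.142, 0.0, -0.14]
contact_force: [0.2, 0.0, -8.3]
opening: 0.0198
```

Emit:
carry_out(
  translation=[
    [0,0,0.002],
    [0,0,0.002],
    [0,0,0],
  ],
  turn=[
    [0,0,0],
    [0,0,0],
    [0,0,0],
  ],
  gripper=[1,1,1],
)

```text
time: 17.25
tool_pos: [0.6147, -0.2008, 0.1743]
tool_rot: [-3.141, 0.001, -0.14]
contact_force: [0.5, -0.1, -7.6]
opening: 0.0197
```

Emit:
carry_out(
  translation=[
    [0,0,0.002],
    [0,0,0.001],
    [0,0,0],
  ],
  turn=[
    [0,0,0],
    [0,0,0],
    [0,0,0],
  ],
  gripper=[1,1,1],
)

```text
time: 17.55
tool_pos: [0.6147, -0.2009, 0.1715]
tool_rot: [-3.142, 0.0, -0.14]
contact_force: [0.9, -0.4, -7.6]
opening: 0.0194
```

Emit:
carry_out(
  translation=[
    [0,0,0.002],
    [0,0,0],
  ],
  turn=[
    [0,0,0],
    [0,0,0],
  ],
  gripper=[1,1],
)

```text
time: 17.75
tool_pos: [0.6149, -0.201, 0.1697]
tool_rot: [3.141, -0.0, -0.14]
contact_force: [1.2, 0.1, -7.9]
opening: 0.0196
```

Emit:
carry_out(
  translation=[
    [0,0,0.0015],
    [0,0,0],
  ],
  turn=[
    [0,0,0],
    [0,0,0],
  ],
  gripper=[1,1],
)

```text
time: 17.95
tool_pos: [0.6151, -0.2012, 0.1694]
tool_rot: [3.141, -0.001, -0.14]
contact_force: [-1.0, -0.6, -0.6]
opening: 0.0197
```

Emit:
carry_out(
  translation=[
    [0,0,0.0015],
    [0,0,0],
  ],
  turn=[
    [0,0,0],
    [0,0,0],
  ],
  gripper=[1,1],
)

```text
time: 18.15
tool_pos: [0.6152, -0.2013, 0.1693]
tool_rot: [3.14, -0.003, -0.14]
contact_force: [-3.2, 0.2, 7.9]
opening: 0.0197
```

Emit:
carry_out(
  translation=[
    [0,0,0.0015],
    [0,0,0],
  ],
  turn=[
    [0,0,0],
    [0,0,0],
  ],
  gripper=[1,1],
)

```text
time: 18.35
tool_pos: [0.6152, -0.2013, 0.1692]
tool_rot: [3.14, -0.004, -0.14]
contact_force: [-5.8, 1.0, 14.9]
opening: 0.0197
```

Emit:
carry_out(
  translation=[
    [0,0,-0.0025],
    [0,0,0],
    [0,0,0],
    [0,0,0],
    [0,0,0],
    [0,0,0],
    [0,0,0],
    [0,0,0],
    [0,0,0],
    [0,0,0],
  ],
  turn=[
    [0,0,0],
    [0,0,0],
    [0,0,0],
    [0,0,0],
    [0,0,0],
    [0,0,0],
    [0,0,0],
    [0,0,0],
    [0,0,0],
    [0,0,0],
  ],
  gripper=[1,1,0.3,0.3,0.3,0.3,0.3,0.3,0.3,0.3],
)

```text
time: 19.35
tool_pos: [0.6149, -0.2009, 0.1677]
tool_rot: [3.142, -0.0, -0.14]
contact_force: [-0.0, -0.1, 0.2]
opening: 0.0321
```

```bash
python3 - <<'E'
from ov import *
np.set_printoptions(precision=4,suppress=True)
_,s,F,T=avg(6)
S=read_camera('side')
ov(S,[.615,-.201,.1233],-.14,0,(70,220,300,500),4,'s5')
for q in nets.tip_of(S,'rotor')[:1]:print(q['pixel'],proj(S,[.615,-.201,.1233]))
E
```

```text
t 19.65 pos [ 0.6148 -0.2009  0.1678] rot [ 3.1415 -0.0001 -0.14  ] q [-0.4342  0.6125  1.243  -0.0001  1.286  -0.2942] open 0.0323
F [-0.2938  0.416  -0.3291] [0.6165 0.4849 0.531 ] T [ 0.0078 -0.1033  0.0122] [0.0302 0.0121 0.0128]
[386.7, 149.5] [[387.5181 150.693 ]]
```

View pics/s5.png

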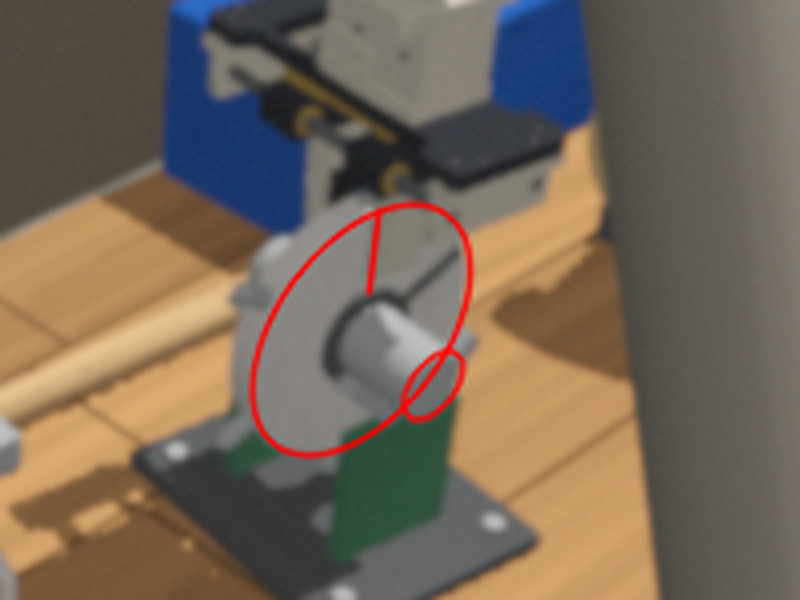

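Emit:
carry_out(
  translation=[
    [0,0,0],
    [0,0,0],
    [0,0,0],
    [0,0,0],
    [0,0,0],
    [0,0,0],
  ],
  turn=[
    [0,0,0],
    [0,0,0],
    [0,0,0],
    [0,0,0],
    [0,0,0],
    [0,0,0],
  ],
  gripper=[1,1,1,1,1,1],
  squeeze=25,
)

```text
time: 20.35
tool_pos: [0.615, -0.201, 0.1678]
tool_rot: [3.141, -0.0, -0.14]
contact_force: [0.4, 0.4, 0.1]
opening: 0.0198
```

Emit:
carry_out(
  translation=[
    [0,0.00375,0.00016],
    [0,0.00375,0.00016],
    [0,0.00375,0.00016],
    [0,0,0],
  ],
  turn=[
    [0.0873,0,0],
    [0.0873,0,0],
    [0.0873,0,0],
    [0,0,0],
  ],
  gripper=[1,1,1,1],
)

```text
time: 20.75
tool_pos: [0.613, -0.213, 0.1665]
tool_rot: [-2.875, -0.0, -0.143]
contact_force: [0.1, 3.2, 3.0]
opening: 0.0201
```

```bash
cat > m.py <<'E'
from ov import *
import json,sys
np.set_printoptions(precision=3,suppress=True)
YAW=-.14; C=np.array([.615,-.201,.1248]); T0=np.array([.0078,-.1033,.0122])
ux=np.array([cos(YAW),sin(YAW),0]);uy=np.array([-sin(YAW),cos(YAW),0]);uz=np.array([0,0,1.])
def rib(S):
    g=cv2.cvtColor(S['img'],cv2.COLOR_RGB2GRAY).astype(np.float32)
    ph=np.deg2rad(np.arange(-180,180,1.)); v=[]
    for r in(.034,.042,.05,.058,.066):
        p=[C-.01*ux+r*(cos(a)*uz-sin(a)*uy) for a in ph]
        q=proj(S,p).astype(np.float32)
        v.append(cv2.remap(g,q[:,:1],q[:,1:],cv2.INTER_LINEAR)[:,0])
    v=np.array(v); out=[]
    k=np.array([0]*1)
    d=[ (np.roll(x,8)+np.roll(x,-8))/2-np.minimum(x,255) for x in v]
    m=np.sort(np.array(d),0)[1:4].mean(0)
    i=np.argsort(-m)[:8]; return [(int(np.rad2deg(ph[j])),round(float(m[j]),1)) for j in i]
def meas(n=6):
    F=[];T=[]
    for i in range(n):
        S=read_camera('side'); s=robot.observe(); F.append(s['contact_force']);T.append(s['torque'])
    F=np.mean(F,0);T=np.mean(T,0)-T0
    Rm=R.from_euler('xyz',s['tool_rot']).as_matrix(); z=Rm[:,2]
    tilt=np.rad2deg(np.arctan2(z@uy,-z@uz)); rel=s['tool_pos']-C
    M=T@ux+np.cross(rel,F)@ux
    print('t %.2f tilt %.1f M %.4f Tx %.4f'%(s['time'],tilt,M,T@ux),'F',np.array([F@ux,F@uy,F@uz]),'rel',np.array([rel@ux,rel@uy,rel@uz])*1e3,'q4,5,6',s['qpos'][3:],'rib',rib(S))
    open('log.jsonl','a').write(json.dumps([s['time'],tilt,M])+'\n')
if __name__=='__main__': meas(int(sys.argv[1]) if len(sys.argv)>1 else 6)
E
python3 m.py
```

```text
t 21.05 tilt 14.9 M -0.2575 Tx -0.2644 F [ 0.524  0.073 -0.878] rel [ -0.265 -11.198  41.321] q4,5,6 [ 0.239  1.411 -0.48 ] rib [(82, 35.0), (83, 33.5), (81, 31.0), (84, 30.9), (85, 27.0), (80, 26.0), (86, 20.2), (79, 18.5)]
```

Emit:
carry_out(
  translation=[
    [0,0.00375,0.00016],
    [0,0.00375,0.00016],
    [0,0.00375,0.00016],
    [0,0,0],
  ],
  turn=[
    [0.0873,0,0],
    [0.0873,0,0],
    [0.0873,0,0],
    [0,0,0],
  ],
  gripper=[1,1,1,1],
)

```text
time: 21.45
tool_pos: [0.6116, -0.2227, 0.1615]
tool_rot: [-2.613, 0.001, -0.142]
contact_force: [1.1, 1.8, 3.2]
opening: 0.0195
```

```bash
python3 m.py
```

```text
t 21.75 tilt 29.9 M -0.4538 Tx -0.4951 F [-0.803 -1.166  0.092] rel [ -0.284 -21.465  37.075] q4,5,6 [ 0.441  1.567 -0.608] rib [(97, 41.0), (96, 41.0), (98, 38.0), (95, 36.2), (99, 30.7), (94, 28.4), (93, 21.4), (100, 20.6)]
```

Emit:
carry_out(
  translation=[
    [0,0.00375,0.00016],
    [0,0.00375,0.00016],
    [0,0.00375,0.00016],
    [0,0,0],
  ],
  turn=[
    [0.0873,0,0],
    [0.0873,0,0],
    [0.0873,0,0],
    [0,0,0],
  ],
  gripper=[1,1,1,1],
)

```text
time: 22.15
tool_pos: [0.6106, -0.2313, 0.1546]
tool_rot: [-2.35, 0.0, -0.142]
contact_force: [0.7, 1.3, 3.7]
opening: 0.0197
```

```bash
python3 m.py
```

```text
t 22.45 tilt 44.9 M -0.5144 Tx -0.5194 F [ 0.183 -0.141 -0.026] rel [ -0.058 -30.214  30.299] q4,5,6 [ 0.617  1.733 -0.684] rib [(110, 28.7), (109, 26.8), (108, 24.0), (111, 23.2), (107, 18.6), (112, 17.5), (106, 11.1), (113, 9.6)]
```

Emit:
carry_out(
  translation=[
    [0,-0.00375,0.00016],
    [0,-0.00375,0.00016],
    [0,-0.00375,0.00016],
    [0,0,0],
  ],
  turn=[
    [-0.0873,0,0],
    [-0.0873,0,0],
    [-0.0873,0,0],
    [0,0,0],
  ],
  gripper=[1,1,1,1],
)

```text
time: 22.85
tool_pos: [0.6124, -0.2203, 0.1633]
tool_rot: [-2.622, -0.002, -0.136]
contact_force: [0.6, 1.0, -7.4]
opening: 0.0196
```

```bash
python3 m.py
```

```text
t 23.15 tilt 30.3 M 0.5006 Tx 0.7258 F [1.538 4.408 2.884] rel [  0.039 -20.457  37.705] q4,5,6 [ 0.447  1.571 -0.609] rib [(95, 41.7), (96, 40.4), (94, 38.3), (93, 34.6), (97, 33.2), (92, 26.2), (98, 24.4), (91, 16.5)]
```

Emit:
carry_out(
  translation=[
    [0,-0.00375,0.00016],
    [0,-0.00375,0.00016],
    [0,-0.00375,0.00016],
    [0,0,0],
  ],
  turn=[
    [-0.0873,0,0],
    [-0.0873,0,0],
    [-0.0873,0,0],
    [0,0,0],
  ],
  gripper=[1,1,1,1],
)

```text
time: 23.55
tool_pos: [0.6134, -0.2114, 0.1664]
tool_rot: [-2.881, 0.0, -0.138]
contact_force: [-1.0, -2.3, -2.4]
opening: 0.02
```

```bash
python3 m.py
```

```text
t 23.85 tilt 15.2 M 0.1339 Tx 0.2138 F [0.978 1.878 0.242] rel [ -0.259 -11.333  41.12 ] q4,5,6 [ 0.243  1.413 -0.481] rib [(82, 36.2), (83, 33.5), (81, 33.3), (84, 29.6), (80, 28.9), (85, 24.8), (79, 21.9), (86, 17.7)]
```

Emit:
carry_out(
  translation=[
    [0,-0.00375,0.00016],
    [0,-0.00375,0.00016],
    [0,-0.00375,0.00016],
    [0,0,0],
  ],
  turn=[
    [-0.0873,0,0],
    [-0.0873,0,0],
    [-0.0873,0,0],
    [0,0,0],
  ],
  gripper=[1,1,1,1],
)

```text
time: 24.25
tool_pos: [0.6149, -0.2007, 0.1681]
tool_rot: [3.139, -0.0, -0.138]
contact_force: [-1.6, -3.4, -0.2]
opening: 0.0199
```

```bash
python3 m.py
```

```text
t 24.55 tilt 0.1 M -0.1837 Tx -0.2214 F [ 0.86  -0.853 -1.847] rel [-0.276 -0.832 42.449] q4,5,6 [ 0.002  1.287 -0.295] rib [(67, 33.4), (68, 32.8), (66, 30.8), (69, 29.5), (65, 25.4), (70, 23.6), (64, 18.4), (71, 17.8)]
```

Emit:
carry_out(
  translation=[
    [0,-0.00375,0.00016],
    [0,-0.00375,0.00016],
    [0,-0.00375,0.00016],
    [0,0,0],
  ],
  turn=[
    [-0.0873,0,0],
    [-0.0873,0,0],
    [-0.0873,0,0],
    [0,0,0],
  ],
  gripper=[1,1,1,1],
)

```text
time: 24.95
tool_pos: [0.6165, -0.1895, 0.1668]
tool_rot: [2.877, 0.0, -0.138]
contact_force: [-1.8, -4.2, 3.2]
opening: 0.0203
```

```bash
python3 m.py
```

```text
t 25.25 tilt -14.9 M -0.1310 Tx -0.2386 F [ 0.677 -2.505  0.436] rel [-0.201 10.375 41.148] q4,5,6 [-0.275  1.217 -0.059] rib [(55, 8.9), (54, 8.7), (56, 8.5), (53, 8.3), (-21, 8.0), (-20, 7.7), (57, 7.5), (154, 7.5)]
```

Emit:
carry_out(
  translation=[
    [0,-0.00375,0.00016],
    [0,-0.00375,0.00016],
    [0,-0.00375,0.00016],
    [0,0,0],
  ],
  turn=[
    [-0.0873,0,0],
    [-0.0873,0,0],
    [-0.0873,0,0],
    [0,0,0],
  ],
  gripper=[1,1,1,1],
)

```text
time: 25.65
tool_pos: [0.6178, -0.1791, 0.1619]
tool_rot: [2.614, 0.001, -0.138]
contact_force: [-1.1, -5.3, 2.3]
opening: 0.0197
```

```bash
python3 m.py
```

```text
t 25.95 tilt -29.9 M 0.1787 Tx 0.0906 F [ 0.326 -2.419 -0.038] rel [-0.34  21.161 36.769] q4,5,6 [-0.56   1.221  0.195] rib [(-41, 40.0), (-40, 38.8), (-42, 35.8), (-39, 35.0), (-38, 30.0), (-43, 27.7), (-37, 22.4), (-44, 14.8)]
```

```bash
python3 - <<'E'
from m import *
for i in range(12):
    read_camera('side'); s=robot.observe(); F=s['contact_force'];T=s['torque']-T0
    rel=s['tool_pos']-C
    print('%.2f'%s['time'],'T',np.array([T@ux,T@uy,T@uz]),'F',np.array([F@ux,F@uy,F@uz]),'M %.3f'%(T@ux+np.cross(rel,F)@ux), 'vel',np.abs(s['qvel']).max())
E
```

```text
26.00 T [ 0.298 -0.089  0.103] F [ 1.813 -2.187 -1.738] M 0.342 vel 0.005919816134753012
26.05 T [ 0.244 -0.121  0.155] F [ 1.409 -2.215 -2.603] M 0.271 vel 0.005019241567766695
26.10 T [ 0.244 -0.195  0.115] F [ 1.509 -2.608 -3.324] M 0.270 vel 0.004965840645175912
26.15 T [ 0.269 -0.18   0.109] F [ 1.48  -3.097 -3.021] M 0.319 vel 0.003682550893197939
26.20 T [ 0.163 -0.165  0.128] F [ 2.21  -3.284 -3.734] M 0.204 vel 0.003043645795310909
26.25 T [ 0.21  -0.184  0.118] F [ 1.488 -4.476 -4.318] M 0.283 vel 0.0034260799835518323
26.30 T [ 0.149 -0.259  0.122] F [ 1.696 -4.146 -4.184] M 0.212 vel 0.0029793179589604076
26.35 T [ 0.142 -0.22   0.129] F [ 2.078 -5.185 -5.575] M 0.213 vel 0.0034221331996383414
26.40 T [ 0.111 -0.228  0.099] F [ 1.286 -4.091 -5.531] M 0.143 vel 0.0013879173217607426
26.45 T [ 0.128 -0.311  0.174] F [ 1.489 -4.716 -5.962] M 0.174 vel 0.0015506363589098788
26.50 T [ 0.156 -0.262  0.179] F [ 1.75  -4.232 -5.349] M 0.197 vel 0.0013571187230545984
26.55 T [ 0.13  -0.292  0.146] F [ 1.24  -5.256 -6.34 ] M 0.188 vel 0.0008948592553093232
```

Emit:
carry_out(
  translation=[
    [0,0,0],
    [0,0,0],
    [0,0,0],
    [0,0,0],
    [0,0,0],
    [0,0,0],
  ],
  turn=[
    [0,0,0],
    [0,0,0],
    [0,0,0],
    [0,0,0],
    [0,0,0],
    [0,0,0],
  ],
  gripper=[0.3,0.3,0.3,0.3,0.3,0.3],
)

```text
time: 27.15
tool_pos: [0.6179, -0.1795, 0.1621]
tool_rot: [2.618, -0.0, -0.14]
contact_force: [-0.2, 0.2, -0.1]
opening: 0.0318
```

```bash
python3 - <<'E'
from m import *
meas(8)
t=read_camera('side')
cv2.imwrite('pics/s6.png',cv2.resize(t['img'][70:220,300:500,::-1],None,fx=4,fy=4,interpolation=cv2.INTER_CUBIC))
E
```

```text
t 27.55 tilt -30.0 M 0.2856 Tx 0.2778 F [-0.215 -0.113  0.166] rel [-0.173 21.533 37.224] q4,5,6 [-0.561  1.221  0.196] rib [(-41, 40.0), (-40, 38.2), (-42, 36.5), (-39, 34.3), (-38, 29.6), (-43, 28.4), (-37, 21.7), (-44, 15.7)]
```

View pics/s6.png

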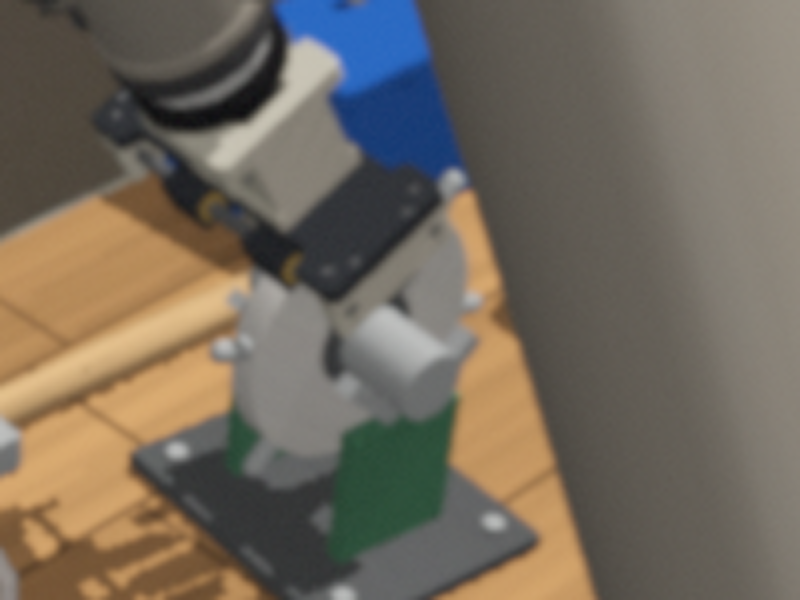

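```bash
python3 - <<'E'
from m import *
S=read_camera('side')
for u,v in((452,180),(225,350),(238,300),(472,300),(463,343),(400,300)):
    o,d=ray(S,(300+u/4,70+v/4)); 
    for off in(0,-.01):
        k=((C+off*ux-o)@ux)/(d@ux); p=o+k*d-C
        print((u,v),off,'r',np.hypot(p@uy,p@uz),'phi',np.rad2deg(np.arctan2(-p@uy,p@uz)))
E
```

```text
(452, 180) 0 r 0.08994984219828202 phi 43.17676162140389
(452, 180) -0.01 r 0.08998155698554439 phi 34.51227058396756
(225, 350) 0 r 0.08643042014111961 phi -80.27445191288307
(225, 350) -0.01 r 0.09655421598468544 phi -75.65749574709994
(238, 300) 0 r 0.08980374103455203 phi -61.56269711669018
(238, 300) -0.01 r 0.10154041268514537 phi -59.42001828657357
(472, 300) 0 r 0.09415748732653105 phi 103.08563592727003
(472, 300) -0.01 r 0.08150155913911254 phi 98.08277959637212
(463, 343) 0 r 0.10302103833193772 phi 119.04301648432308
(463, 343) -0.01 r 0.08848783283386819 phi 116.67342138838352
(400, 300) 0 r 0.03507268004182209 phi 90.18206354702693
(400, 300) -0.01 r 0.02662960064219237 phi 69.2659233471285
```

Emit:
carry_out(
  translation=[
    [0,0,0],
    [0,0,0],
    [0,0,0],
    [0,0,0],
    [0,0,0],
  ],
  turn=[
    [0,0,0],
    [0,0,0],
    [0,0,0],
    [0,0,0],
    [0,0,0],
  ],
  gripper=[1,1,1,1,1],
  squeeze=15,
)

```text
time: 28.15
tool_pos: [0.6178, -0.1796, 0.162]
tool_rot: [2.618, 0.0, -0.14]
contact_force: [-0.4, -0.4, 0.8]
opening: 0.0199
```

Emit:
carry_out(
  translation=[
    [0,0.0056,0.00037],
    [0,0.0056,0.00037],
    [0,0.0056,0.00037],
    [0,0.0056,0.00037],
    [0,0.0056,0.00037],
    [0,0.0056,0.00037],
    [0,0.0056,0.00037],
    [0,0.0056,0.00037],
    [0,0.0056,0.00037],
    [0,0.0056,0.00037],
  ],
  turn=[
    [0.1309,0,0],
    [0.1309,0,0],
    [0.1309,0,0],
    [0.1309,0,0],
    [0.1309,0,0],
    [0.1309,0,0],
    [0.1309,0,0],
    [0.1309,0,0],
    [0.1309,0,0],
    [0.1309,0,0],
  ],
  gripper=[1,1,1,1,1,1,1,1,1,1],
)

```text
time: 29.15
tool_pos: [0.6114, -0.2307, 0.1581]
tool_rot: [-2.35, -0.005, -0.139]
contact_force: [2.3, 5.6, 7.9]
opening: 0.0204
```

```bash
sed -i "s/M=T@ux+np.cross(rel,F)@ux/T=T+.556*np.sin(np.deg2rad(tilt))*ux; M=T@ux+np.cross(rel,F)@ux/" m.py; python3 - <<'E'
from m import *
for i in range(3): meas(4)
E
```

```text
t 29.35 tilt 44.8 M 0.1152 Tx 0.1400 F [-0.9    1.024 -0.161] rel [ -0.553 -31.183  29.099] q4,5,6 [ 0.615  1.732 -0.684] rib [(154, 7.6), (153, 7.6), (152, 7.5), (39, 7.3), (155, 7.2), (38, 7.2), (151, 7.2), (40, 7.0)]
t 29.55 tilt 44.8 M -0.5013 Tx -0.5841 F [-1.723 -0.477 -2.31 ] rel [ -0.2   -29.442  30.95 ] q4,5,6 [ 0.616  1.732 -0.684] rib [(118, 8.9), (117, 8.8), (116, 7.4), (154, 7.1), (153, 7.0), (119, 6.8), (155, 6.7), (152, 6.3)]
t 29.75 tilt 44.9 M -0.4425 Tx -0.5042 F [-1.41   0.507 -2.62 ] rel [ -0.151 -29.536  30.883] q4,5,6 [ 0.618  1.733 -0.684] rib [(154, 8.3), (153, 8.1), (152, 7.8), (151, 7.7), (155, 7.2), (150, 6.9), (156, 6.0), (118, 5.9)]
```

```bash
python3 - <<'E'
from m import *
for i in range(2): meas(5)
E
```

```text
t 30.00 tilt 45.0 M -0.0686 Tx -0.0552 F [-1.677  1.732 -1.345] rel [ -0.124 -29.676  30.799] q4,5,6 [ 0.619  1.734 -0.684] rib [(154, 8.2), (153, 7.9), (155, 7.6), (152, 7.2), (157, 6.7), (156, 6.6), (151, 6.5), (158, 6.0)]
t 30.25 tilt 45.0 M 0.2158 Tx 0.3423 F [-1.422  3.518  0.617] rel [ -0.113 -29.746  30.752] q4,5,6 [ 0.619  1.734 -0.684] rib [(154, 7.7), (36, 7.4), (153, 7.4), (37, 7.3), (152, 7.1), (155, 6.9), (151, 6.8), (38, 6.4)]
```

Emit:
carry_out(
  translation=[
    [0,0,0],
    [0,0,0],
    [0,0,0],
    [0,0,0],
    [0,0,0],
    [0,0,0],
    [0,0,0],
  ],
  turn=[
    [0,0,0],
    [0,0,0],
    [0,0,0],
    [0,0,0],
    [0,0,0],
    [0,0,0],
    [0,0,0],
  ],
  gripper=[0.3,0.3,0.3,0.3,0.3,0.3,0.3],
)

```text
time: 30.95
tool_pos: [0.6106, -0.231, 0.1552]
tool_rot: [-2.357, -0.0, -0.14]
contact_force: [-0.8, -0.3, 0.1]
opening: 0.032
```

```bash
python3 - <<'E'
from m import *
for i in range(2): meas(5)
E
```

```text
t 31.20 tilt 45.0 M -0.0114 Tx -0.0254 F [-0.55  -0.238 -0.227] rel [ -0.166 -30.225  30.412] q4,5,6 [ 0.618  1.734 -0.684] rib [(90, 40.5), (91, 40.1), (89, 36.9), (92, 36.8), (93, 33.9), (88, 30.7), (94, 25.3), (87, 21.6)]
t 31.45 tilt 45.0 M -0.0379 Tx -0.0384 F [ 0.047  0.03  -0.045] rel [ -0.167 -30.19   30.389] q4,5,6 [ 0.618  1.734 -0.684] rib [(90, 40.6), (91, 40.2), (89, 37.3), (92, 36.7), (93, 33.7), (88, 31.2), (94, 24.7), (87, 22.1)]
```

Emit:
carry_out(
  translation=[
    [0,0,0],
    [0,0,0],
    [0,0,0],
    [0,0,0],
    [0,0,0],
  ],
  turn=[
    [0,0,0],
    [0,0,0],
    [0,0,0],
    [0,0,0],
    [0,0,0],
  ],
  gripper=[1,1,1,1,1],
  squeeze=15,
)

```text
time: 31.95
tool_pos: [0.6106, -0.2309, 0.1552]
tool_rot: [-2.356, -0.0, -0.14]
contact_force: [-0.5, -0.2, -0.6]
opening: 0.0199
```

Emit:
carry_out(
  translation=[
    [0,-0.0056,0.00037],
    [0,-0.0056,0.00037],
    [0,-0.0056,0.00037],
    [0,-0.0056,0.00037],
    [0,-0.0056,0.00037],
    [0,-0.0056,0.00037],
    [0,-0.0056,0.00037],
    [0,-0.0056,0.00037],
    [0,-0.0056,0.00037],
    [0,-0.0056,0.00037],
  ],
  turn=[
    [-0.1309,0,0],
    [-0.1309,0,0],
    [-0.1309,0,0],
    [-0.1309,0,0],
    [-0.1309,0,0],
    [-0.1309,0,0],
    [-0.1309,0,0],
    [-0.1309,0,0],
    [-0.1309,0,0],
    [-0.1309,0,0],
  ],
  gripper=[1,1,1,1,1,1,1,1,1,1],
)

```text
time: 32.95
tool_pos: [0.6183, -0.1799, 0.1638]
tool_rot: [2.611, -0.003, -0.14]
contact_force: [-3.2, -2.6, -0.7]
opening: 0.02
```

```bash
python3 - <<'E'
from m import *
for i in range(3): meas(5)
E
```

```text
t 33.20 tilt -29.8 M -0.1254 Tx -0.1714 F [ 0.83  -1.929 -1.171] rel [-0.157 21.319 36.8  ] q4,5,6 [-0.557  1.221  0.193] rib [(-41, 38.2), (-42, 36.1), (-40, 35.8), (-39, 31.2), (-43, 30.9), (-38, 25.3), (-44, 20.9), (-37, 17.9)]
t 33.45 tilt -29.9 M 0.2193 Tx 0.2138 F [ 1.71  -2.229 -3.802] rel [-0.194 20.277 37.082] q4,5,6 [-0.56   1.221  0.195] rib [(-40, 37.1), (-39, 36.6), (-38, 34.9), (-41, 33.8), (-37, 29.9), (-42, 24.7), (-36, 21.9), (-43, 12.9)]
t 33.70 tilt -30.0 M -0.1757 Tx -0.2430 F [ 2.092 -4.894 -5.571] rel [-0.259 20.484 37.076] q4,5,6 [-0.562  1.221  0.196] rib [(-40, 39.3), (-41, 37.6), (-39, 37.5), (-38, 34.0), (-42, 30.3), (-37, 27.5), (-43, 19.4), (-36, 19.3)]
```

Emit:
carry_out(
  translation=[
    [0,0,0],
    [0,0,0],
    [0,0,0],
    [0,0,0],
    [0,0,0],
    [0,0,0],
    [0,0,0],
  ],
  turn=[
    [0,0,0],
    [0,0,0],
    [0,0,0],
    [0,0,0],
    [0,0,0],
    [0,0,0],
    [0,0,0],
  ],
  gripper=[0.3,0.3,0.3,0.3,0.3,0.3,0.3],
)

```text
time: 34.4
tool_pos: [0.6179, -0.1796, 0.162]
tool_rot: [2.618, -0.0, -0.14]
contact_force: [0.5, -0.2, -0.6]
opening: 0.0322
```

```bash
python3 - <<'E'
from m import *
meas(4)
E
```

```text
t 34.60 tilt -30.0 M -0.0034 Tx -0.0062 F [-0.321 -0.085 -0.015] rel [-0.19  21.56  37.158] q4,5,6 [-0.561  1.221  0.196] rib [(-41, 38.9), (-40, 36.9), (-42, 36.0), (-39, 32.9), (61, 31.0), (62, 30.0), (59, 29.3), (-43, 28.5)]
```

Emit:
carry_out(
  translation=[
    [0,0,0],
    [0,0,0],
    [0,0,0],
    [0,0,0],
    [0,0,0],
  ],
  turn=[
    [0,0,0],
    [0,0,0],
    [0,0,0],
    [0,0,0],
    [0,0,0],
  ],
  gripper=[1,1,1,1,1],
  squeeze=15,
)

```text
time: 35.1
tool_pos: [0.6178, -0.1796, 0.162]
tool_rot: [2.618, -0.0, -0.14]
contact_force: [0.3, -0.4, 0.0]
opening: 0.02
```

Emit:
carry_out(
  translation=[
    [0,0.0056,0.00037],
    [0,0.0056,0.00037],
    [0,0.0056,0.00037],
    [0,0.0056,0.00037],
    [0,0.0056,0.00037],
    [0,0.0056,0.00037],
    [0,0.0056,0.00037],
    [0,0.0056,0.00037],
    [0,0.0056,0.00037],
    [0,0.0056,0.00037],
  ],
  turn=[
    [0.1309,0,0],
    [0.1309,0,0],
    [0.1309,0,0],
    [0.1309,0,0],
    [0.1309,0,0],
    [0.1309,0,0],
    [0.1309,0,0],
    [0.1309,0,0],
    [0.1309,0,0],
    [0.1309,0,0],
  ],
  gripper=[1,1,1,1,1,1,1,1,1,1],
)

```text
time: 36.1
tool_pos: [0.6115, -0.2306, 0.1584]
tool_rot: [-2.35, -0.005, -0.139]
contact_force: [2.3, 4.1, 7.6]
opening: 0.02
```

```bash
python3 - <<'E'
from m import *
S=None
for i in range(2): meas(5)
t=read_camera('side')
cv2.imwrite('pics/s7.png',cv2.resize(t['img'][70:220,300:500,::-1],None,fx=4,fy=4,interpolation=cv2.INTER_CUBIC))
E
```

```text
t 36.35 tilt 44.8 M 0.0264 Tx 0.0487 F [-0.45   1.481 -0.713] rel [ -0.464 -30.385  29.68 ] q4,5,6 [ 0.615  1.732 -0.684] rib [(152, 7.2), (153, 7.2), (157, 7.2), (154, 7.1), (150, 7.0), (151, 7.0), (155, 6.8), (156, 6.7)]
t 36.60 tilt 44.9 M -0.4293 Tx -0.4924 F [-2.145  0.977 -3.178] rel [ -0.211 -29.33   30.819] q4,5,6 [ 0.617  1.733 -0.684] rib [(154, 8.2), (153, 8.0), (152, 7.4), (155, 7.2), (151, 7.2), (157, 6.6), (150, 6.6), (156, 6.3)]
```

Emit:
carry_out(
  translation=[
    [0,0,0],
    [0,0,0],
    [0,0,0],
    [0,0,0],
    [0,0,0],
    [0,0,0],
    [0,0,0],
  ],
  turn=[
    [0,0,0],
    [0,0,0],
    [0,0,0],
    [0,0,0],
    [0,0,0],
    [0,0,0],
    [0,0,0],
  ],
  gripper=[0.3,0.3,0.3,0.3,0.3,0.3,0.3],
)

```text
time: 37.35
tool_pos: [0.6106, -0.231, 0.1552]
tool_rot: [-2.356, -0.0, -0.14]
contact_force: [-0.2, 0.4, -0.7]
opening: 0.0319
```

```bash
python3 - <<'E'
from m import *
meas(4)
E
```

```text
t 37.55 tilt 45.0 M -0.0088 Tx -0.0203 F [ 0.116  0.04  -0.421] rel [ -0.161 -30.223  30.343] q4,5,6 [ 0.618  1.733 -0.684] rib [(80, 19.6), (81, 18.8), (79, 18.6), (82, 17.4), (78, 16.1), (83, 14.4), (77, 13.2), (84, 10.9)]
```

View pics/s7.png

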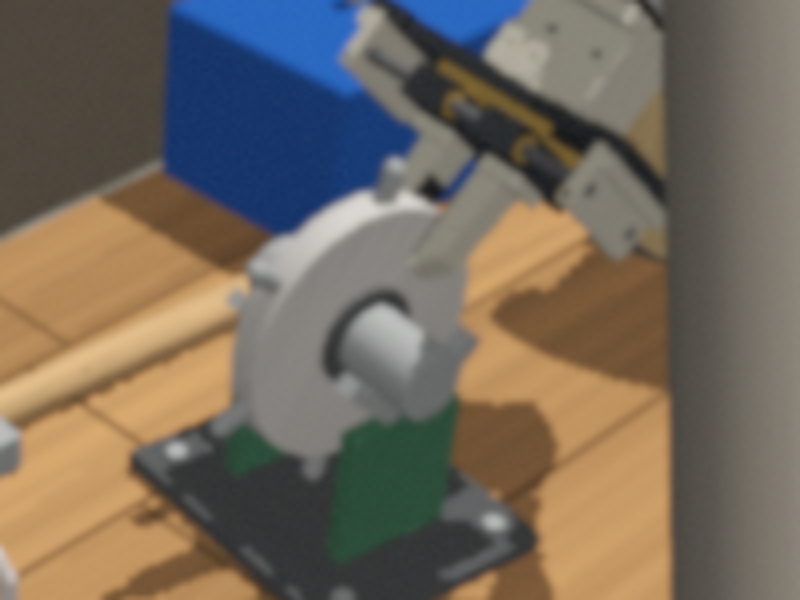

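```bash
python3 - <<'E'
from m import *
from scipy.optimize import least_squares
S=read_camera('side')
def ang(px,off=0):
    o,d=ray(S,px);k=((C+off*ux-o)@ux)/(d@ux);p=o+k*d-C;return np.hypot(p@uy,p@uz),np.rad2deg(np.arctan2(-p@uy,p@uz))
for u,v in((393,178),(314,470),(238,300),(468,345)): print((u,v),ang((300+u/4,70+v/4)))
print(rib(S))
def fit(rel):
    f=lambda x:[cos(np.deg2rad(e-x[0]))-cos(np.deg2rad(a-x[0]))-x[1]*abs(np.deg2rad(a-e)) for a,e in rel]
    r=least_squares(f,[68,.5]);return r.x,np.array(r.fun)
for rel in([(0,67),(116,90),(15,60.5),(135.5,80)],[(0,67),(116,90),(15,60.5),(133,80)],[(0,67),(135.5,80)],[(116,90),(15,60.5)]): print(fit(rel))
E
```

```text
(393, 178) (np.float64(0.0829695225860015), np.float64(12.73673768667403))
(314, 470) (np.float64(0.0967177775132243), np.float64(-171.41904264891062))
(238, 300) (np.float64(0.08980374103455203), np.float64(-61.56269711669018))
(468, 345) (np.float64(0.10840528870233922), np.float64(119.35219807986367))
[(80, 19.8), (81, 18.8), (79, 18.8), (82, 17.1), (78, 16.1), (83, 14.0), (77, 13.1), (84, 10.9)]
(array([71.181,  0.564]), array([ 0.015, -0.019, -0.022,  0.008]))
(array([70.722,  0.558]), array([ 0.015, -0.013, -0.022,  0.006]))
(array([71.02 ,  0.575]), array([-0., -0.]))
(array([70.702,  0.53 ]), array([-0., -0.]))
```

Emit:
carry_out(
  translation=[
    [0,0,0],
    [0,0,0],
    [0,0,0],
    [0,0,0],
    [0,0,0],
    [0,-0.0023,0.0001],
    [0,-0.0023,0.0001],
    [0,-0.0023,0.0001],
    [0,0,0],
    [0,0,0],
  ],
  turn=[
    [0,0,0],
    [0,0,0],
    [0,0,0],
    [0,0,0],
    [0,0,0],
    [-0.0524,0,0],
    [-0.0524,0,0],
    [-0.0524,0,0],
    [0,0,0],
    [0,0,0],
  ],
  gripper=[1,1,1,1,1,1,1,1,1,1],
  squeeze=25,
)

```text
time: 38.6
tool_pos: [0.6116, -0.2258, 0.1595]
tool_rot: [-2.513, -0.001, -0.14]
contact_force: [0.5, -2.3, -1.4]
opening: 0.0201
```

```bash
python3 - <<'E'
from m import *
for i in range(4): meas(4)
E
```

```text
t 38.80 tilt 36.1 M -0.1473 Tx -0.1741 F [ 2.087 -0.811  0.046] rel [  0.023 -25.177  34.594] q4,5,6 [ 0.516  1.634 -0.644] rib [(70, 24.6), (71, 24.0), (69, 23.2), (72, 20.9), (68, 20.3), (73, 16.7), (67, 16.2), (66, 11.9)]
t 39.00 tilt 36.0 M -0.2000 Tx -0.2369 F [ 2.597 -0.805 -0.359] rel [ -0.001 -25.131  34.623] q4,5,6 [ 0.516  1.633 -0.644] rib [(70, 23.7), (71, 23.4), (69, 22.5), (72, 20.1), (68, 20.0), (73, 16.6), (67, 16.5), (66, 12.4)]Traceback (most recent call last):
  File "<stdin>", line 2, in <module>
  File "m.py", line 21, in meas
    S=read_camera('side'); s=robot.observe(); F.append(s['contact_force']);T.append(s['torque'])
ValueError: 200 camera calls are used up
```

Emit:
carry_out(
  translation=[
    [0,0,0],
    [0,0,0],
    [0,0,0],
    [0,0,0],
    [0,0,0],
  ],
  turn=[
    [0,0,0],
    [0,0,0],
    [0,0,0],
    [0,0,0],
    [0,0,0],
  ],
  gripper=[1,1,1,1,1],
)

```text
time: 39.5
tool_pos: [0.6115, -0.2258, 0.1595]
tool_rot: [-2.514, -0.0, -0.14]
contact_force: [3.2, -3.0, -1.5]
opening: 0.0198
```

Emit:
carry_out(
  translation=[
    [0,0,0],
    [0,0,0],
    [0,0,0],
    [0,0,0],
    [0,0,0],
  ],
  turn=[
    [0,0,0],
    [0,0,0],
    [0,0,0],
    [0,0,0],
    [0,0,0],
  ],
  gripper=[1,1,1,1,1],
)

```text
time: 40.0
tool_pos: [0.6114, -0.2258, 0.1595]
tool_rot: [-2.514, -0.0, -0.14]
contact_force: [3.7, -3.3, -1.6]
opening: 0.0199
```

Settled, with small steady forces and the weight still on the notches.

```bash
python3 -c "
from cell import robot
print(robot.hand_in())"
```

```text
the job is handed in; nothing more can be done
None
```

I lifted the rotor from the chock, seated it in both V notches, let it go, turned it to and fro, and handed in at about 40 s. The gripper is still holding it with what I make to be its heavy side straight down.

- **How I found the heavy side:** I released the rotor four times, twice from each side, and noted where it stopped. From rib angles 0°, 15°, 116° and 135° it rolled to 67°, 60°, 90° and 80°. A friction model fitted to all four puts heavy-down at a rib angle of about 71°, with a sticking band of about ±34°.
- **Cross-checks:** Fitting the two pairs separately gave 70.7° and 71.0°. The torque felt on the first lift also matches, but two later readings while carrying the rotor came out lower, roughly 0.11–0.13 N m against 0.17.
- **What disagreed:** The torque read at the wrist while gripping the rotor on the stand wandered by several tenths of a N m. The answer therefore rests on the pull-back after each release rather than on those readings.
- **Last checks:** The final side-camera check showed the rib at about 70.5°. Over the last second the arm was still and the tool force was about 5 N in all, only about 1.6 N of it vertical, so the rotor's weight was on the notches.
- **What went wrong or went unchecked:** The first lift held only the edge of the rim, because the fingers had not finished closing. I set the rotor back in the chock and gripped it again lower down. The camera calls ran out before a final picture, so I did not recheck the pot, mug and jar, though I never moved close to them.

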